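Close the two halves of a pouch former in the corner jig and hold them pressed

ROBOT

A 6-joint arm with a two-finger parallel gripper is mounted at the origin on the work surface. World frame = base frame: x ahead of the robot, y to its left, z up, the work surface at z = 0. Lengths are in m, angles in degrees, forces in N, time in s.
With the tool pointing down it reaches from about 0.375 to 0.9 m from the base axis. Payload 3.1 kg.
Tool frame: the origin (TCP) lies at the very end of the fingers, on their centre line; the grasp point (between the pads) lies 19 mm behind it; z points along the fingers, y is the line along which they close (so a half turn about z gives the same grasp; the last joint's range is limited). The gripper opens to 87 mm and grips with 3 to 60 N. Pads are 19 mm wide; open, the fingers measure 117 mm over their backs; the gripper's body (75 mm by 190 mm) begins 51 mm behind the grasp point.
Start: joints at [60.418, 30.224, 82.088, -0, 67.689, -10.227], TCP at [0.207, 0.59, 0.223] pointing down, gripper open.
Joint ranges: [-176.69, 176.69], [-43.24, 126.21], [12.49, 139.97], [-82, 262], [0, 151.66], [-163.58, 163.58]. Speed limits (degrees/s): [159.86, 159.86, 180, 180, 180, 180].

INTERFACE

Orientations are given as a 3x3 rotation matrix whose columns are the frame's x, y, z axes.
In Python, from rig import * gives the robot as it stands.
- The arm moves only by the tool jog_arm, never from a script. Its arguments are lists of equal length, an entry for each row: "delta_pos": the shift along the world's x, y, z in cm, a list of three; "turn": the turn about the world's z in degrees; "grip": the closure, from 0 (fully open) to 1 (shut). In form: {"delta_pos": [[x, y, z], ...], "turn": [turn, ...], "grip": [grip, ...]}. A call has 1 to 12 rows; each row is the pose to reach, as a shift and turn from the pose commanded when the call began; what a row does not reach only later rows make up. A row lasts 1/8 s, in which the tool goes at most 62.5 mm and 10.7 degrees, less where a joint would pass 70% of its speed; a pose out of reach is approached as far as the arm can. A call with a gripper value outside its range is refused whole. The fingers move at their own pace and stop on an object; the grip force is fixed at half the most. Time passes only in rows, so rows that repeat a pose let the fingers close. It gives the time, the measured TCP pose, the force, the opening and the grip force at its end, in the units of the state.
- read_state(): the state, without advancing time (a new reading comes with each control period).
- capture(name): name is "scene" or "side" or "wrist"; returns a dict with "color" (420x560x3 uint8, blue, green, red), "fovy" (degrees; the focal length in pixels is half the picture's height over the tangent of half this angle, whatever the lens; pixels are square), "cx", "cy" (the principal point, pixels), "camera_from_world" (4x4, takes a point from world to camera coordinates). Camera axes: x right, y up, looking along -z (the intrinsics and any distortion apply to the point x, -y, -z); pixel columns grow to the right and rows downward; lengths in m; the calibration is good to about 2 mm. A picture is of the moment at which its call begins. There is no depth.
- hand_in(): hands the job in; it is judged then, once.
The state is a dict: "time_s": time; "joint_positions": joint angles; "qvel": joint speeds; "tau": joint torques, N m; "position": TCP position; "tcp_rot": TCP orientation; "force": force on the tool from outside, world axes, zero at the start; "moment": the same for the moment, N m; "opening": opening from 0.0 (shut) to 1.0 (fully open); "grasp_force": force on a finger pad.
Only numpy, scipy, OpenCV 4.12 (cv2) and the standard library are available. Lean on these libraries where they do the work, as an engineer would, in place of code of your own. Each camera call takes 0.05 s, during which the arm holds its last target. There are 200 camera calls.

TASK

Join the two halves of the wooden pouch former in the corner jig: first push the half with the dowels along the jig's board until its long straight edge is flush against the long fence and its end is flush against the end stop, then set the half with the holes on the dowels, straight edge to the fence too, and press it fully home. Finish while still holding it pressed down firmly, with about a kilo's push, so that a workmate can put the clamp on: do not let go, and keep the pair against both stops. Leave the other things on the bench where they are.

Things in the scene. Friction and masses are not known exactly. Their poses are not given: they have to be found in the camera images.
- jig: Corner jig, screwed to the bench: a white board 190 (x) x 250 (y) mm, 12 mm thick, with two dark hardwood strips on it, 20 mm wide and 10 mm high above the board: the long fence along its far edge and the shorter end stop along its left edge, seen from the robot. Origin under the board's centre; axes as jig_corner, which lies at (75, 105, 12) mm from it.
- jig_corner (a point): Inner corner where the faces of the jig's long fence and end stop would meet, on the board's upper face, 12 mm above the bench. x points square into the long fence (away from the robot, within 0.3 rad), y into the end stop (to the robot's left), z up. Fence face: the plane x = 0, from y = -230 to -20 mm. Stop face: y = 0, from x = -138 to -18 mm. Free board at negative x, y, to x = -170, y = -230 mm.
- pinned_centre (a point): Centre (half-way up) of the dowelled half: loose beech block 60 (x) x 130 (y) x 25 mm, 100 to 180 g, on the jig's board, dowels up, its centre 20 to 45 mm short of home each way. Its long straight edge (x = +30) faces the fence, turned up to 0.3 rad; the other long edge (x = -30) has corners rounded to 18 mm; ends at y = +-65; z up. Pushed home, it lies at (-30, -65, +12.5) mm in the frame of jig_corner.
- pinned_corner (a point): The square corner of the dowelled half, on its underside, where the straight long edge meets its +y end: (+30, +65, -12.5) mm from pinned_centre, same axes. When the half is pushed home this point lies on jig_corner.
- dowel_a (a point): Foot of the first dowel, on the upper (joint) face of the dowelled half: (+14, +40, +12.5) mm from pinned_centre, same axes. The dowel is 12 mm in diameter, stands 18 mm above the face, straight for 12 mm and then tapered to a blunt 5 mm nose.
- dowel_b (a point): Foot of the second dowel, like the first, at (+14, -40, +12.5) mm from pinned_centre.
- drilled_centre (a point): Centre (half-way up) of the drilled half: loose beech block, same outline, 60 (x) x 130 (y) x 25 mm, 100 to 180 g, flat on the bench left or right of the jig, joint face down. x points to its long straight edge (away from the robot, turned up to 0.7 rad), z up. Grip it across its 60 mm width. Two 13.5 mm through holes. Home, it is 25 mm above pinned_centre, axes alike, its top 62 mm above the bench.
- hole_a (a point): Mouth of the first hole, on the underside (joint face) of the drilled half: (+14, +40, -12.5) mm from drilled_centre; goes on dowel_a. The mouth has a 1.5 mm chamfer. Fully home, this point lies on dowel_a.
- hole_b (a point): Mouth of the second hole, (+14, -40, -12.5) mm from drilled_centre; goes on dowel_b.
- oval: Bystander: an oval former of another purse, same wood, 46 x 102 mm, 25 mm thick, both ends round, no holes; lies on the other side of the jig from the drilled half. Origin under its centre, long axis y.
- clamp: Bystander: a small F-clamp lying beyond the jig, 230 mm long (along its y), up to 85 mm wide to its -x side, 26 mm high. Origin under the middle of its bar.
- mallet: Bystander: a white-headed mallet lying on the right, head 56 mm across and 95 mm long, handle 200 mm to its +x. Origin under the head.
- awl: Bystander: an awl with a dark handle, 150 mm long along its x, 28 mm high, lying on the left. Origin under its middle.
- glue: Bystander: a standing glue bottle, 52 mm across, 130 mm high, on the right behind. Origin under its centre.
- rivets: Bystander: a glass jar of rivets, 60 mm across, 50 mm high, on the left behind. Origin under its centre.
- drilled: The drilled half itself, same block and axes as drilled_centre, origin under its centre (12.5 mm lower).
- pinned: The dowelled half itself, same block and axes as pinned_centre, origin under its centre (12.5 mm lower).
Not all that is in view belongs to the job. Leave any orange or yellow look-alike of the pinned alone.

How it is judged (in metres and radians):
On the way, in this order (a step that is already met when the one before it is completed fails the run):
1. the dowelled half lies flush against the long fence and the end stop, with the drilled half not yet on it (x of pinned_corner in the frame of jig_corner above -0.003 m and y of pinned_corner in the frame of jig_corner above -0.003 m and z of pinned_corner in the frame of jig_corner below 0.002 m and angle between the x axis of pinned_centre and the x axis of jig_corner, either way round below 0.03 rad and angle between pinned_centre's own z axis and vertical below 0.03 rad and distance between hole_a and dowel_a above 0.05 m), for 0.2 s.
2. the drilled half is fully home on both dowels (distance between hole_a and dowel_a below 0.0025 m and distance between hole_b and dowel_b below 0.0025 m), for 0.1 s.
At the end, for the whole second after the job is handed in: Dowelled half flat, its corner within 3 mm of both stops and square within 0.03 rad; each hole mouth within 2.5 mm of its dowel's foot; gripper on the drilled half, pressing the halves together with over 5 N, still, through the last second (all of step 2 and x of pinned_corner in the frame of jig_corner above -0.003 m and y of pinned_corner in the frame of jig_corner above -0.003 m and z of pinned_corner in the frame of jig_corner below 0.002 m and angle between the x axis of pinned_centre and the x axis of jig_corner, either way round below 0.03 rad and angle between pinned_centre's own z axis and vertical below 0.03 rad and contact force between drilled and pinned above 5 N and contact force between the fingers and drilled above 2 N and linear speed of drilled below 0.01 m/s); the arm keeps its last pose, push and grip.
It fails at once if one of the other things on the bench is shifted more than 30 mm (distance of any of oval, clamp, mallet, awl, glue, rivets from where it was at the start of the episode above 0.03 m).
It also fails if it takes over 64 s, if anything falls off the work surface, if the arm or the gripper's body presses on something with over 40 N, if the wrist force passes 120 N, or if a joint passes its speed limit or range.

## Working session

There is one attempt and no reset: what is moved stays moved. The work goes in short steps, Python scripts to look and compute and a tool call to move; the robot and the scene stay as the last step left them, time stands still between calls to the robot, and variables do not carry over. Pictures are saved under pics/ and viewed, at most 10 in all, crops included, and the job is handed in when it is done.

Besides the shell and the picture viewer there is one more tool, called after ">>>" as name(argument=value, ...) on one line, values as JSON. jog_arm: Moves the arm, as the interface text tells. Its arguments: {"type":"object","properties":{"delta_pos":{"type":"array"},"turn":{"type":"array"},"grip":{"type":"array"}},"required":["delta_pos","turn","grip"]}

```bash
ls; mkdir -p pics; cat > h.py <<'E'
from rig import *
import numpy as np, cv2
def K(c):
    f=210/np.tan(np.radians(c["fovy"])/2); return f
def ray(c,u,v):
    f=K(c);T=np.array(c["camera_from_world"]);R=T[:3,:3];t=T[:3,3]
    d=np.array([(u-c["cx"])/f,-(v-c["cy"])/f,-1.]);return -R.T@t,R.T@d
def plane(c,u,v,z):
    o,d=ray(c,u,v);return (o+d*(z-o[2])/d[2])
def proj(c,p):
    T=np.array(c["camera_from_world"]);q=T[:3,:3]@np.array(p)+T[:3,3];f=K(c)
    return c["cx"]+f*q[0]/-q[2],c["cy"]-f*q[1]/-q[2]
E
python3 - <<'E'
from h import *
import pickle
d={}
for n in("scene","side","wrist"):
    c=capture(n);d[n]=c;print(n,c.keys(),c["fovy"],c["cx"],c["cy"],np.round(c["camera_from_world"],3).tolist())
pickle.dump(d,open("c0.pkl","wb"))
cv2.imwrite("pics/scene0.png",d["scene"]["color"])
cv2.imwrite("pics/side0.png",d["side"]["color"])
cv2.imwrite("pics/wrist0.png",d["wrist"]["color"])
s=read_state();print(s)
E
```

```text
pics
scene dict_keys(['color', 'fovy', 'cx', 'cy', 'camera_from_world']) 54.90463264177148 273.04344290307984 212.32234976387065 [[-0.429, 0.903, 0.006, 0.259], [-0.684, -0.329, 0.651, 0.31], [0.59, 0.275, 0.759, -1.58], [0.0, 0.0, 0.0, 1.0]]
side dict_keys(['color', 'fovy', 'cx', 'cy', 'camera_from_world']) 43.279633134220084 283.30078104070833 205.87145137057678 [[0.835, -0.55, 0.002, -0.468], [0.397, 0.606, 0.689, -0.245], [-0.38, -0.575, 0.724, -1.562], [0.0, 0.0, 0.0, 1.0]]
wrist dict_keys(['color', 'fovy', 'cx', 'cy', 'camera_from_world']) 71.27499571482925 277.537775476768 213.68190045784067 [[0.332, 0.943, -0.003, -0.624], [-0.909, 0.319, -0.269, 0.033], [-0.253, 0.092, 0.963, -0.391], [0.0, 0.0, 0.0, 1.0]]
{'time_s': 0.15, 'joint_positions': array([ 6.04183455e+01,  3.02671999e+01,  8.21397759e+01, -6.98633332e-04,
        6.76904353e+01, -1.02270038e+01]), 'qvel': array([ 0.06947513, -0.11195378, -0.22136895, -0.05310389, -0.06245467,
       -0.03166336]), 'tau': array([ 1.47037801e-03, -4.40430236e+01, -1.76841635e+01,  6.33401843e-02,
        5.52734896e-02, -1.03849659e-04]), 'position': array([0.20682067, 0.58918436, 0.22179001]), 'tcp_rot': array([[-9.43486683e-01,  3.31409401e-01, -8.29488588e-04],
       [ 3.31410312e-01,  9.43485560e-01, -1.48410424e-03],
       [ 2.90764409e-04, -1.67513366e-03, -9.99998555e-01]]), 'force': array([-0.21733222,  0.22456124, -0.51577121]), 'moment': array([0.03871409, 0.04332338, 0.01848919]), 'grasp_force': 0.0, 'opening': 1.005403225048412}
```

View pics/scene0.png

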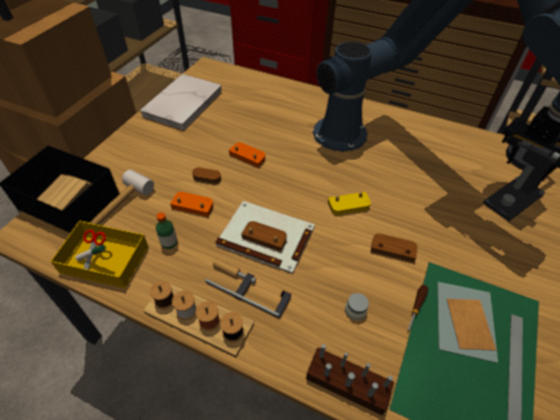

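View pics/side0.png

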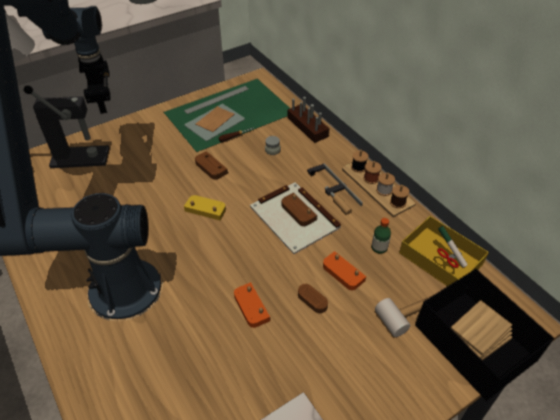

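Scene: dowelled half (brown) on the white board at (264,234), drilled half (brown) at (394,247). Candidates for the pinned half: orange (192,204) and (247,154), yellow (349,203), brown oval (207,175). I choose the brown ones at (264,234) and (394,247). In the side view they are at (299,209) and (211,165). Next is a close crop.

```bash
python3 - <<'E'
import pickle,cv2,numpy as np
d=pickle.load(open("c0.pkl","rb"))
def crop(n,u,v,w=100,h=75):
    return cv2.resize(d[n]["color"][v-h//2:v-h//2+h,u-w//2:u-w//2+w],(400,300),interpolation=cv2.INTER_CUBIC)
a=np.vstack([np.hstack([crop("scene",266,236),crop("scene",394,247)]),np.hstack([crop("side",297,215),crop("side",211,165)])])
cv2.imwrite("pics/crop1.png",a)
E
```

```text
(no output)
```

View pics/crop1.png

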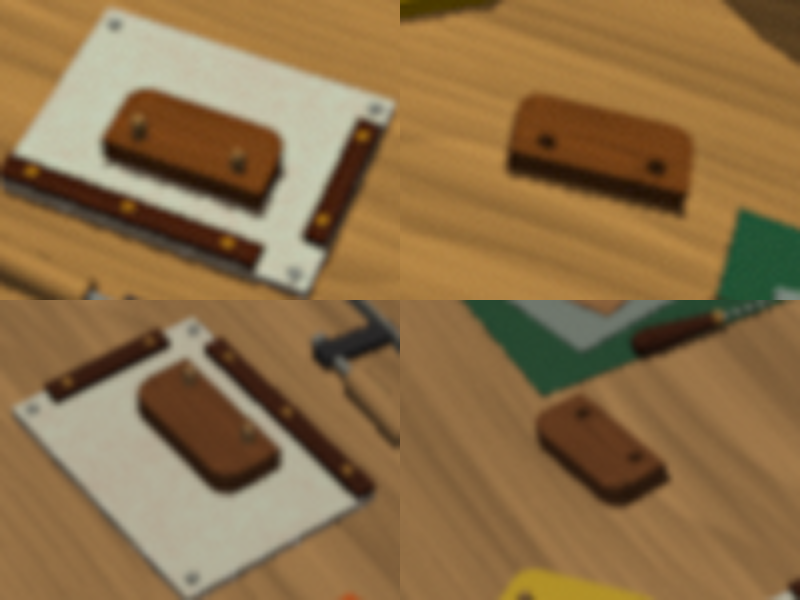

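View pics/wrist0.png

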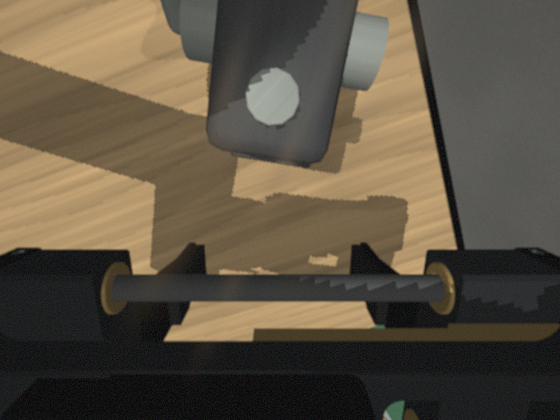

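The crops confirm the choice: the upper half on the board carries two dowels, and the brown block by the green mat has two holes. Coarse positions next.

```bash
python3 - <<'E'
from h import *
import pickle
d=pickle.load(open("c0.pkl","rb"))
def P(n,oc,uv,z):
    return plane(d[n],oc[0]+uv[0]/4,oc[1]+uv[1]/4,z)*1000
sj,sd,ej,ed=(216,199),(344,210),(247,178),(161,128)
for name,n,o,uv,z in [("holeB sc","scene",sd,(146,141),.025),("holeA sc","scene",sd,(256,166),.025),("holeA si","side",ed,(183,112),.025),("holeB si","side",ed,(237,156),.025),
 ("dowB tip sc","scene",sj,(138,118),.055),("dowA tip sc","scene",sj,(237,152),.055),("dowA tip si","side",ej,(189,70),.055),("dowB tip si","side",ej,(249,129),.055),
 ("screw FL sc","scene",sj,(293,273),.012),("screw NL sc","scene",sj,(375,108),.012),("screw NR sc","scene",sj,(115,24),.012),
 ("screw FL si","side",ej,(193,28),.012),("screw NL si","side",ej,(32,109),.012),("screw NR si","side",ej,(192,278),.012)]:
    print(name,np.round(P(n,o,uv,z),1)[:2])
w=d["wrist"];R=np.array(w["camera_from_world"])
c=-R[:3,:3].T@R[:3,3];s=read_state();Rt=np.array(s["tcp_rot"]);print("cam in tool",Rt.T@(c-s["position"]),"axis tool",Rt.T@R[:3,:3].T)
E
```

```text
holeB sc [478.7 293. ]
holeA sc [465.8 371.9]
holeA si [468.1 369.5]
holeB si [480.6 290. ]
dowB tip sc [610.  -71.5]
dowA tip sc [606.8   8.1]
dowA tip si [604.4   2. ]
dowB tip si [607.3 -79.8]
screw FL sc [658.2  77.2]
screw NL sc [491.6  73.3]
screw NR sc [ 502.1 -150.5]
screw FL si [660.8  77.6]
screw NL si [492.5  71. ]
screw NR si [ 502.4 -153.8]
cam in tool [ 0.07288507  0.00065117 -0.16207664] axis tool [[-6.71240239e-04  9.63104476e-01  2.69126956e-01]
 [ 9.99998849e-01  2.80345460e-04  1.49088559e-03]
 [ 1.36043006e-03  2.69127647e-01 -9.63103556e-01]]
```

>>> jog_arm(delta_pos=[[2.5, -5, 1], [5, -10, 2], [7.5, -15, 3], [10, -20.5, 3], [12.3, -26, 3], [12.3, -26, 3], [12.3, -26, 3]], turn=[5, 10, 15, 19.4, 19.4, 19.4, 19.4], grip=[0, 0, 0, 0, 0, 0, 0])

```text
time_s: 1.02
position: [0.3302, 0.3298, 0.2526]
tcp_rot: [[-1.0, 0.0, -0.0], [0.0, 1.0, 0.001], [0.0, 0.001, -1.0]]
force: [-0.8, 0.5, -0.6]
opening: 1.003
grasp_force: 0.0
```

```bash
python3 - <<'E'
from h import *
import pickle
c=capture("wrist");pickle.dump(c,open("cw1.pkl","wb"));cv2.imwrite("pics/w1.png",c["color"]);print(read_state()["position"])
E
```

```text
[0.32992794 0.33035284 0.25255424]
```

>>> jog_arm(delta_pos=[[2, -6, 0], [4, -12, 0], [6, -18, 0], [8, -24, 0], [10, -30, 0], [11, -36, 0], [11, -37, 0], [11, -37, 0], [11, -37, 0]], turn=[0, 0, 0, 0, 0, 0, 0, 0, 0], grip=[0, 0, 0, 0, 0, 0, 0, 0, 0])

```text
time_s: 2.2
position: [0.4395, -0.0382, 0.2523]
tcp_rot: [[-1.0, -0.004, -0.001], [-0.004, 1.0, 0.001], [0.001, 0.001, -1.0]]
force: [0.6, -0.4, 0.3]
opening: 1.002
grasp_force: 0.0
```

```bash
python3 - <<'E'
from h import *
import pickle
c=capture("wrist");pickle.dump(c,open("cw2.pkl","wb"));cv2.imwrite("pics/w2.png",c["color"]);print(read_state()["position"])
a=pickle.load(open("cw1.pkl","rb"))
cv2.imwrite("pics/w12.png",cv2.resize(np.vstack([a["color"][:260],c["color"][:260]]),(640,594)))
E
```

```text
[ 0.43956411 -0.03823413  0.25241656]
```

View pics/w12.png

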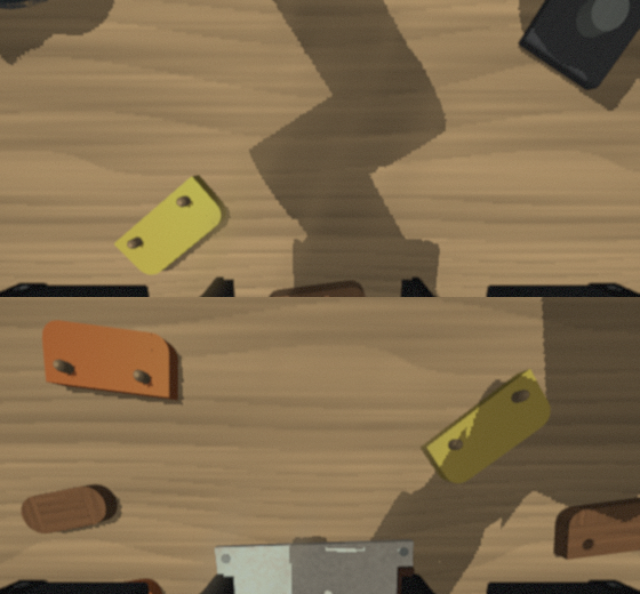

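The wrist picture looks back towards the robot from the fingers: the jig is only at the bottom edge and the drilled half at the right edge. I need to move further ahead.

>>> jog_arm(delta_pos=[[6, 0, 0], [12, 0, 0], [18, 0, 0], [21, 0, 0], [21, 0, 0], [21, 0, 0]], turn=[0, 0, 0, 0, 0, 0], grip=[0, 0, 0, 0, 0, 0])

```text
time_s: 3.0
position: [0.6485, -0.0387, 0.2521]
tcp_rot: [[-1.0, -0.003, -0.003], [-0.003, 1.0, 0.001], [0.003, 0.001, -1.0]]
force: [-0.2, 0.2, 0.3]
opening: 1.0
grasp_force: 0.0
```

```bash
python3 - <<'E'
from h import *
import pickle
c=capture("wrist");pickle.dump(c,open("cw2.pkl","wb"));print(read_state()["position"])
cv2.imwrite("pics/w3.png",cv2.resize(c["color"][:270,80:480],(800,540)))
E
```

```text
[ 0.64834126 -0.03905373  0.25238284]
```

View pics/w3.png

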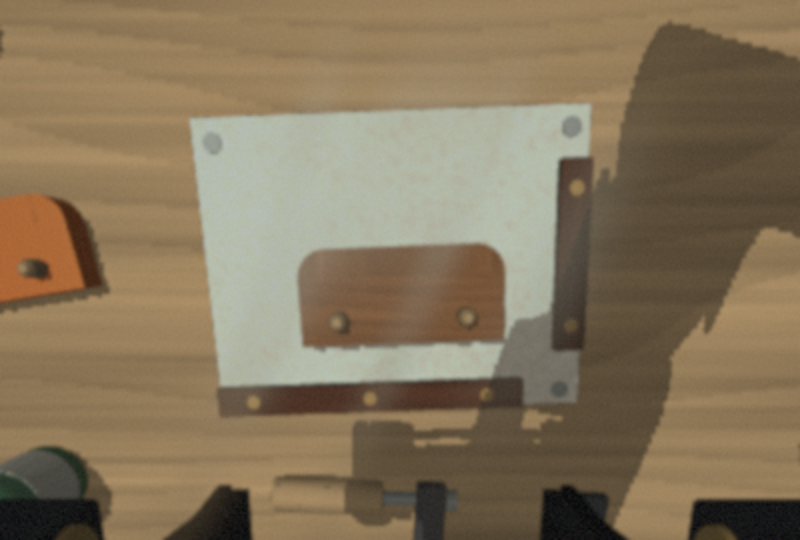

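The picture shows the jig: pinned half top face between (298,250) and (504,345), fence inner edge from (219,386) to (522,378), stop inner edge from (558,158) to (553,349).

```bash
python3 - <<'E'
from h import *
import pickle
c=pickle.load(open("cw2.pkl","rb"))
P=lambda u,v,z:plane(c,80+u/2,v/2,z)[:2]*1000
for n,u,v,z in [("fenceR",219,386,.022),("fenceL",522,378,.022),("stopN",558,158,.022),("stopF",553,349,.022),("brdNL",591,104,.012),("brdNR",191,119,.012),
 ("edgeR",302,347,.037),("edgeL",504,342,.037),("nearR",330,249,.037),("nearL",470,243,.037),("endR",298,280,.037),("endL",505,280,.037),("dowA",467,317,.055),("dowB",340,322,.055)]:
    print(n,np.round(P(u,v,z),1))
E
```

```text
fenceR [ 655.6 -158.6]
fenceL [649.7  47.6]
stopN [512.1  61.6]
stopF [629.9  67.2]
brdNL [479.7  82.2]
brdNR [ 488.6 -165.9]
edgeR [626.9 -98.6]
edgeL [623.4  31.3]
nearR [566.5 -78.9]
nearL [562.8   7.3]
endR [585.1 -99.4]
endL [584.8  30. ]
dowA [606.2   4.8]
dowB [609.3 -72.1]
```

>>> jog_arm(delta_pos=[[-6, 0.4, -2], [-11.4, 0.4, -5], [-11.4, 0.4, -11], [-11.4, 0.4, -17], [-11.4, 0.4, -21], [-11.4, 0.4, -23.2], [-11.4, 0.4, -23.2], [-11.4, 0.4, -23.2]], turn=[1.8, 1.8, 1.8, 1.8, 1.8, 1.8, 1.8, 1.8], grip=[0.37, 0.37, 0.37, 0.37, 0.37, 0.37, 0.37, 0.37])

```text
time_s: 4.05
position: [0.5363, -0.0364, 0.0218]
tcp_rot: [[-0.999, -0.032, 0.001], [-0.032, 0.999, -0.0], [-0.001, -0.0, -1.0]]
force: [0.8, 0.3, 0.2]
opening: 0.632
grasp_force: 0.0
```

>>> jog_arm(delta_pos=[[0.5, 0, 0], [1, 0, 0], [1.5, 0, 0], [2, 0, 0], [2.5, 0, 0], [3, 0, 0], [3.3, 0, 0], [3.6, 0, 0], [3.9, 0, 0], [4.2, 0, 0], [4.2, 0, 0]], turn=[0, 0, 0, 0, 0, 0, 0, 0, 0, 0, 0], grip=[0.37, 0.37, 0.37, 0.37, 0.37, 0.37, 0.37, 0.37, 0.37, 0.37, 0.37])

```text
time_s: 5.42
position: [0.5788, -0.0364, 0.0206]
tcp_rot: [[-0.999, -0.032, 0.001], [-0.032, 0.999, -0.0], [-0.001, -0.0, -1.0]]
force: [-0.0, -0.2, -0.0]
opening: 0.634
grasp_force: 0.0
```

>>> jog_arm(delta_pos=[[0.2, 0, 0], [0.4, 0, 0], [0.5, 0, 0], [0.5, 0, 0]], turn=[0, 0, 0, 0], grip=[0.37, 0.37, 0.37, 0.37])

```text
time_s: 5.92
position: [0.5808, -0.0362, 0.0204]
tcp_rot: [[-0.999, -0.033, -0.005], [-0.033, 0.999, 0.0], [0.005, 0.001, -1.0]]
force: [-5.7, -1.6, 4.2]
opening: 0.631
grasp_force: 2.6
```

```bash
python3 - <<'E'
from h import *
import pickle
d=pickle.load(open("c0.pkl","rb"))
for n in("scene","side"):
    c=d[n];h=cv2.cvtColor(c["color"],cv2.COLOR_BGR2HSV)
    m=cv2.inRange(h,(45,60,15),(95,255,160))
    x0=(150,205,35,50) if n=="scene" else (365,215,35,45)
    u,v,w,hh=x0;y,x=np.nonzero(m[v:v+hh,u:u+w])
    print(n,x.min()+u,x.max()+u,y.min()+v,y.max()+v)
    for z in(.04,.05):print(plane(c,x.mean()+u,y.mean()+v,z))
E
```

```text
scene 157 173 221 247
[ 0.71529315 -0.30689375  0.04      ]
[ 0.72094582 -0.30051749  0.05      ]
side 375 389 227 252
[ 0.74680867 -0.27682902  0.04      ]
[ 0.74004267 -0.2826142   0.05      ]
```

>>> jog_arm(delta_pos=[[-1, 0, 0], [-2.5, 0, 0], [-3.5, -4, 0.2], [-3.5, -10, 0.2], [-3.5, -10.5, 0.2], [-3.5, -10.5, 0.2]], turn=[0, 0, 0, 0, 0, 0], grip=[0.37, 0.37, 0.5, 1, 1, 1])

```text
time_s: 6.68
position: [0.548, -0.1416, 0.0225]
tcp_rot: [[-1.0, -0.03, 0.0], [-0.03, 1.0, 0.0], [-0.0, 0.0, -1.0]]
force: [0.4, 0.1, 0.7]
opening: 0.263
grasp_force: 0.0
```

>>> jog_arm(delta_pos=[[4, 0, 0], [7.2, 0, 0], [7.2, 0, 0], [7.2, 1.5, 0], [7.1, 2.2, 0], [7.1, 2.9, 0], [7.1, 3.6, 0], [7.1, 4.3, 0], [7, 5, 0], [7, 5.4, 0], [7, 5.8, 0], [7, 5.8, 0]], turn=[0, 0, 0, 0, 0, 0, 0, 0, 0, 0, 0, 0], grip=[1, 1, 1, 1, 1, 1, 1, 1, 1, 1, 1, 1])

```text
time_s: 8.18
position: [0.6182, -0.083, 0.0226]
tcp_rot: [[-0.999, -0.032, 0.0], [-0.032, 0.999, 0.0], [-0.0, 0.0, -1.0]]
force: [-1.2, -0.4, -0.6]
opening: 0.006
grasp_force: 0.0
```

>>> jog_arm(delta_pos=[[0, 0.2, 0], [0, 0.4, 0], [0, 0.6, 0], [0, 0.6, 0]], turn=[0, 0, 0, 0], grip=[1, 1, 1, 1])

```text
time_s: 8.68
position: [0.6181, -0.0771, 0.0226]
tcp_rot: [[-0.999, -0.032, -0.0], [-0.032, 0.999, 0.0], [0.0, 0.0, -1.0]]
force: [-1.9, -1.4, 0.2]
opening: 0.008
grasp_force: 0.0
```

>>> jog_arm(delta_pos=[[0, 0.2, 0], [0, 0.4, 0], [0, 0.6, 0], [0, 0.6, 0]], turn=[0, 0, 0, 0], grip=[1, 1, 1, 1])

```text
time_s: 9.18
position: [0.618, -0.0719, 0.0226]
tcp_rot: [[-0.999, -0.033, -0.0], [-0.033, 0.999, -0.001], [0.0, -0.001, -1.0]]
force: [-2.4, -5.0, 0.5]
opening: 0.005
grasp_force: 2.0
```

>>> jog_arm(delta_pos=[[0, 0.2, 0], [0, 0.3, 0], [0, 0.3, 0]], turn=[0, 0, 0], grip=[1, 1, 1])

```text
time_s: 9.55
position: [0.618, -0.0718, 0.0226]
tcp_rot: [[-0.999, -0.034, -0.0], [-0.034, 0.999, -0.005], [0.0, -0.005, -1.0]]
force: [-3.2, -12.2, 0.1]
opening: 0.01
grasp_force: 6.0
```

>>> jog_arm(delta_pos=[[0, -1.5, 0], [0, -4, 1], [0, -4, 6], [0, -3, 12], [2, 0, 18], [3, 3.3, 23], [3, 3.3, 23], [3, 3.3, 23]], turn=[0, 0, 0, 0, 0, 0, 0, 0], grip=[1, 1, 1, 0, 0, 0, 0, 0])

```text
time_s: 10.55
position: [0.6477, -0.0347, 0.2523]
tcp_rot: [[-0.999, -0.033, -0.0], [-0.033, 0.999, 0.001], [0.0, 0.001, -1.0]]
force: [-0.6, -0.4, -0.9]
opening: 0.488
grasp_force: 0.0
```

```bash
python3 - <<'E'
from h import *
import pickle
c=capture("wrist");pickle.dump(c,open("cw4.pkl","wb"));print(read_state()["position"])
cv2.imwrite("pics/w4.png",cv2.resize(c["color"][90:230,230:430],(800,560),interpolation=cv2.INTER_CUBIC))
E
```

```text
[ 0.64692506 -0.03519767  0.25103395]
```

View pics/w4.png

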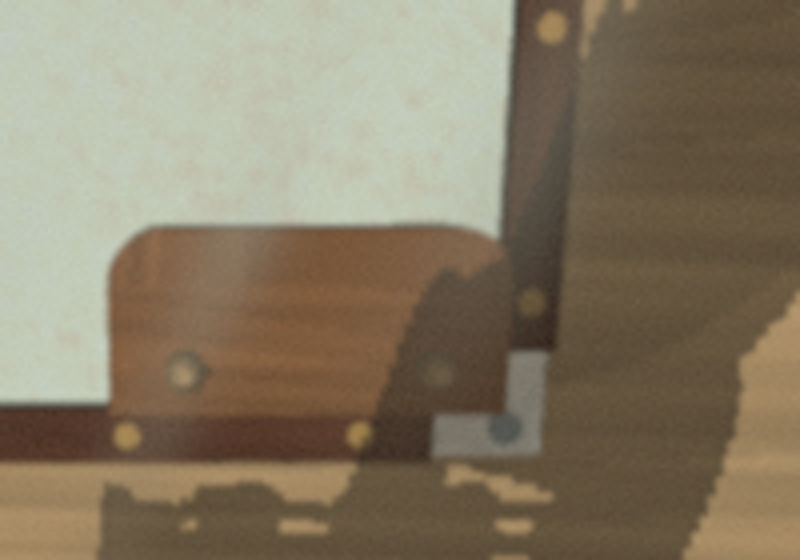

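The half looks flush: its straight edge meets the fence at row 413, and its end meets the stop at column 506. Now I compute and move to view the drilled half.

>>> jog_arm(delta_pos=[[-3, 4, 0], [-6, 9, 0], [-9, 14, 0], [-12, 19, 0], [-15, 24, 0], [-17.6, 29.2, 0], [-17.6, 29.2, 0], [-17.6, 29.2, 0], [-17.6, 29.2, 0], [-17.6, 29.2, 0]], turn=[-10.5, -21, -31.5, -42, -52.5, -63, -73.5, -83, -83, -83], grip=[0, 0, 0, 0, 0, 0, 0, 0, 0, 0])

```text
time_s: 11.85
position: [0.4717, 0.2558, 0.2513]
tcp_rot: [[-0.155, 0.988, -0.003], [0.988, 0.155, -0.001], [-0.0, -0.003, -1.0]]
force: [-0.9, 0.3, -0.7]
opening: 1.002
grasp_force: 0.0
```

```bash
python3 - <<'E'
from h import *
import pickle
c=pickle.load(open("cw4.pkl","rb"))
P=lambda u,v,z:np.round(plane(c,230+u/4,90+v/4,z)[:2]*1000,1)
for n,u,v,z in [("edgeR",110,414,.037),("edgeL",506,411,.037),("near",300,227,.037),("endR",109,330,.037),("endL",509,330,.037),("dowA",437,372,.055),("dowB",186,370,.055),("fence",60,404,.022),("fenceA",0,405,.022),("stop",504,160,.022),("stop2",514,20,.022)]: print(n,P(u,v,z))
c=capture("wrist");pickle.dump(c,open("cw5.pkl","wb"));print(read_state()["position"],read_state()["tcp_rot"])
h=cv2.cvtColor(c["color"],cv2.COLOR_BGR2HSV)
cv2.imwrite("pics/w5.png",cv2.resize(c["color"][30:230,140:420],(784,560),interpolation=cv2.INTER_CUBIC))
E
```

```text
edgeR [653.6 -60.7]
edgeL [648.4  69.1]
near [591.8  -1.9]
endR [626.1 -61.4]
endL [621.9  67.2]
dowA [633.4  41.4]
dowB [635.2 -36.3]
fence [653.8 -78.7]
fenceA [654.8 -99.2]
stop [569.3  64. ]
stop2 [527.2  62.7]
[0.47189118 0.25592023 0.25161979] [[-1.54559973e-01  9.87981400e-01 -1.99183516e-03]
 [ 9.87983390e-01  1.54559273e-01 -5.01662673e-04]
 [-1.87776795e-04 -2.04543703e-03 -9.99997890e-01]]
```

View pics/w5.png

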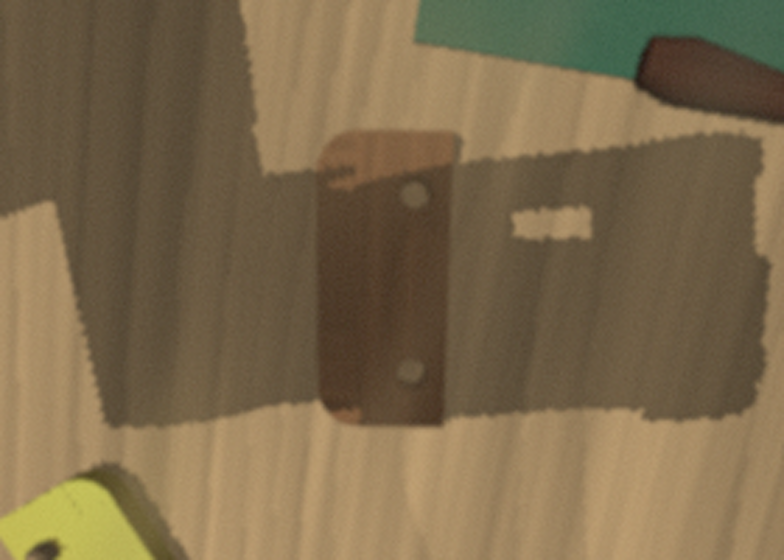

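The drilled half shows holes at crop (414,194) and (411,371), left edge at column 318, right edge around 450.

```bash
python3 - <<'E'
from h import *
import pickle
c=pickle.load(open("cw5.pkl","rb"))
P=lambda u,v,z:plane(c,140+u/2.8,30+v/2.8,z)[:2]*1000
for n,u,v in [("A",414,194),("B",411,371),("farT",461,140),("farB",444,425),("nearT",318,175),("nearB",319,390),("endT",390,130),("endB",390,426)]:print(n,np.round(P(u,v,.025),1))
E
```

```text
A [467.1 368.8]
B [478.4 291.9]
farT [483.7 393.6]
farB [498.1 269.1]
nearT [424. 370.]
nearB [437.  276.4]
endT [452.5 392.8]
endB [472.7 264.7]
```

>>> jog_arm(delta_pos=[[-0.6, 4, -3], [-1.2, 7.3, -7], [-1.2, 7.3, -13], [-1.2, 7.3, -18], [-1.2, 7.3, -22], [-1.2, 7.3, -24.6], [-1.2, 7.3, -24.8], [-1.2, 7.3, -24.8]], turn=[-0.4, -0.4, -0.4, -0.4, -0.4, -0.4, -0.4, -0.4], grip=[0, 0, 0, 0, 0, 0, 0, 0])

```text
time_s: 12.9
position: [0.4607, 0.3297, 0.005]
tcp_rot: [[-0.147, 0.989, 0.001], [0.989, 0.147, 0.0], [0.0, 0.001, -1.0]]
force: [-0.6, 0.9, 0.2]
opening: 0.998
grasp_force: 0.0
```

>>> jog_arm(delta_pos=[[0, 0, 0], [0, 0, 0], [0, 0, 0], [0, 0, 0], [0, 0, 0], [0, 0, 0], [0, 0, 0], [0, 0, 0]], turn=[0, 0, 0, 0, 0, 0, 0, 0], grip=[1, 1, 1, 1, 1, 1, 1, 1])

```text
time_s: 13.9
position: [0.4598, 0.3296, 0.005]
tcp_rot: [[-0.147, 0.989, -0.0], [0.989, 0.147, -0.0], [-0.0, -0.0, -1.0]]
force: [-1.8, 0.2, 5.6]
opening: 0.684
grasp_force: 30.0
```

>>> jog_arm(delta_pos=[[0, 0, 3], [0, 0, 8], [1, -3, 12], [4, -8, 13], [7, -14, 13], [10, -20, 13], [13, -26, 13], [15.5, -31, 13], [16.1, -32.7, 13], [16.1, -32.7, 13], [16.1, -32.7, 13]], turn=[0, 0, 0, -2, -4, -6, -6.5, -6.5, -6.5, -6.5, -6.5], grip=[1, 1, 1, 1, 1, 1, 1, 1, 1, 1, 1])

```text
time_s: 15.28
position: [0.6197, 0.0042, 0.134]
tcp_rot: [[-0.035, 0.999, -0.002], [0.999, 0.035, 0.001], [0.001, -0.002, -1.0]]
force: [-1.0, 0.5, -1.2]
opening: 0.688
grasp_force: 30.0
```

```bash
python3 - <<'E'
from h import *
import pickle
d={n:capture(n) for n in("wrist","scene","side")};pickle.dump(d,open("c6.pkl","wb"));s=read_state();print(s["position"],s["tcp_rot"],s["opening"],s["grasp_force"],s["force"])
a=cv2.resize(d["wrist"]["color"][60:270,140:420],(800,600),interpolation=cv2.INTER_CUBIC)
cv2.imwrite("pics/w6.png",a)
E
```

```text
[0.62015667 0.00458227 0.1344414 ] [[-3.62433309e-02  9.99342401e-01 -1.08914408e-03]
 [ 9.99342862e-01  3.62438653e-02  4.74983854e-04]
 [ 5.14146296e-04 -1.07121336e-03 -9.99999294e-01]] 0.689039272775376 29.999719262123108 [ 1.26825719 -0.02073892 -1.31743321]
```

View pics/w6.png

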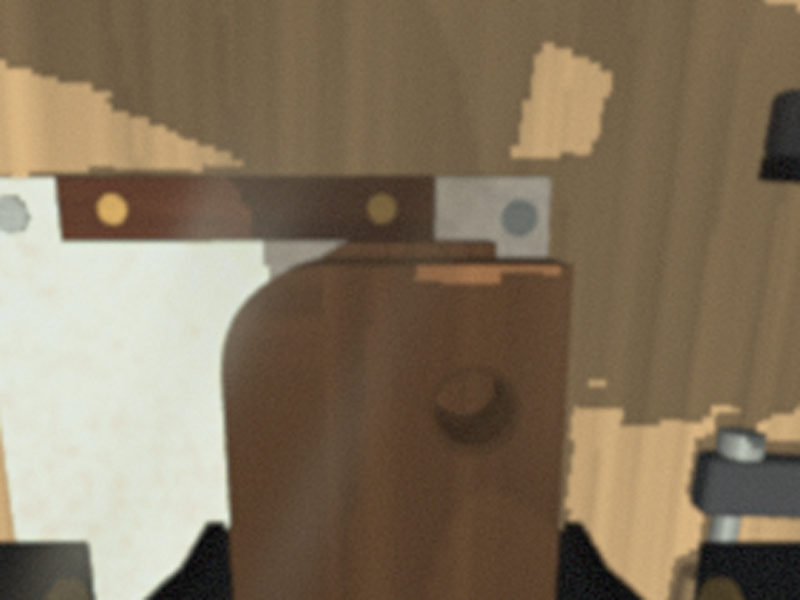

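The picture shows the hole A mouth at crop (474,407), the drilled end at row 262, and the pinned half below it against the stop at row 243.

```bash
python3 - <<'E'
from h import *
import pickle
d=pickle.load(open("c6.pkl","rb"));c=d["wrist"]
P=lambda u,v,z:plane(c,140+u/2.857,60+v/2.857,z)[:2]*1000
t=np.array([620.1,4.5]);x=np.array([.99934,.0362]);y=np.array([-.0362,.99934])
zt=.1544
for n,u,v,z in [("holeA",474,407,zt),("endtop",450,262,zt),("edgeR",571,290,zt),("edgeR2",556,560,zt),("edgeL",232,500,zt),
  ("pin corner",495,243,.037),("stopface",350,240,.022)]:
    p=P(u,v,z);print(n,np.round(p,1),"rel tcp",np.round([(p-t)@x,(p-t)@y],1))
E
```

```text
holeA [633.4  44.7] rel tcp [14.8 39.7]
endtop [627.9  69.3] rel tcp [10.2 64.5]
edgeR [648.4  65.4] rel tcp [30.5 59.9]
edgeR2 [650.2  16.5] rel tcp [30.5 10.9]
edgeL [591.   26.1] rel tcp [-28.3  22.6]
pin corner [648.9  68.1] rel tcp [31.1 62.5]
stopface [604.4  66.9] rel tcp [-13.5  62.9]
```

>>> jog_arm(delta_pos=[[0.06, -0.2, -3], [0.06, -0.2, -6], [0.06, -0.2, -7], [0.06, -0.2, -7], [0.06, -0.2, -7]], turn=[0, 0, 0, 0, 0], grip=[1, 1, 1, 1, 1])

```text
time_s: 16.05
position: [0.6226, 0.0008, 0.0657]
tcp_rot: [[-0.034, 0.999, 0.002], [0.999, 0.034, -0.0], [-0.0, 0.002, -1.0]]
force: [-0.3, -0.9, -0.9]
opening: 0.688
grasp_force: 30.0
```

>>> jog_arm(delta_pos=[[0, 0, -0.2], [0, 0, -0.4], [0, 0, -0.6], [0, 0, -0.7], [0, 0, -0.8], [0, 0, -0.8]], turn=[0, 0, 0, 0, 0, 0], grip=[1, 1, 1, 1, 1, 1])

```text
time_s: 16.8
position: [0.6215, 0.0011, 0.0566]
tcp_rot: [[-0.034, 0.999, -0.0], [0.999, 0.034, 0.001], [0.001, -0.0, -1.0]]
force: [-0.3, 2.0, 0.1]
opening: 0.689
grasp_force: 30.0
```

>>> jog_arm(delta_pos=[[0, 0.12, -0.2], [0, 0.12, -0.4], [0, 0.12, -0.6], [0, 0.12, -0.8], [0, 0.12, -0.8]], turn=[0, 0, 0, 0, 0], grip=[1, 1, 1, 1, 1])

```text
time_s: 17.42
position: [0.6212, 0.002, 0.0481]
tcp_rot: [[-0.034, 0.999, -0.001], [0.999, 0.034, 0.0], [0.0, -0.001, -1.0]]
force: [-1.6, 1.3, -0.9]
opening: 0.687
grasp_force: 30.0
```

Sliding on freely; go on to the bottom.

>>> jog_arm(delta_pos=[[0, 0, -0.2], [0, 0, -0.4], [0, 0, -0.6], [0, 0, -0.7], [0, 0, -0.7]], turn=[0, 0, 0, 0, 0], grip=[1, 1, 1, 1, 1])

```text
time_s: 18.05
position: [0.6213, 0.0021, 0.0421]
tcp_rot: [[-0.034, 0.999, -0.001], [0.999, 0.034, 0.0], [0.0, -0.001, -1.0]]
force: [-3.7, 3.6, 5.1]
opening: 0.688
grasp_force: 30.0
```

>>> jog_arm(delta_pos=[[0, 0.15, -0.05], [0, 0.25, -0.1], [0, 0.25, -0.15], [0, 0.25, -0.15]], turn=[0, 0, 0, 0], grip=[1, 1, 1, 1])

```text
time_s: 18.55
position: [0.6213, 0.0021, 0.042]
tcp_rot: [[-0.035, 0.999, -0.001], [0.999, 0.035, -0.003], [-0.003, -0.001, -1.0]]
force: [-6.5, -2.6, 12.4]
opening: 0.685
grasp_force: 30.0
```

```bash
python3 - <<'E'
from h import *
d={n:capture(n) for n in("wrist","side","scene")};s=read_state();print(s["position"],s["force"])
a=cv2.resize(d["wrist"]["color"][130:270,200:380],(480,373),interpolation=cv2.INTER_CUBIC)
b=cv2.resize(d["side"]["color"][175:255,245:345],(320,256),interpolation=cv2.INTER_CUBIC)
e=cv2.resize(d["scene"]["color"][199:279,216:316],(320,256),interpolation=cv2.INTER_CUBIC)
o=np.zeros((520,800,3),np.uint8);o[:373,:480]=a;o[:256,480:]=b;o[260:516,480:]=e
cv2.imwrite("pics/w7.png",o)
E
```

```text
[0.6213137  0.00213726 0.04204014] [-7.07774217 -3.86717767 13.2383583 ]
```

View pics/w7.png

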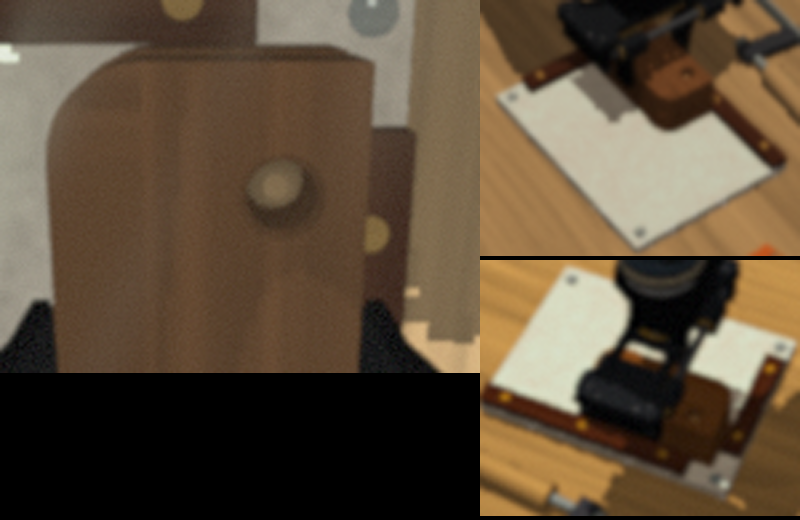

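The dowel is visible in hole A at (277,187). The pair sits against the stop at row 45 and against the fence at column 370, and is pressed with about 13 N. Handing in.

```bash
python3 -c "
from rig import *
print(hand_in())"
```

```text
the job is handed in; nothing more can be done
None
```

I handed the job in with the drilled half fully home on both dowels. The pair sits against the fence and end stop, and the gripper is still holding it down with about 13 N; `hand_in()` gave no verdict.

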